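Press the proud stone flush

ROBOT

A 7-joint arm with a two-finger parallel gripper is mounted at the origin on the work surface. World frame = base frame: x ahead of the robot, y to its left, z up, the work surface at z = 0. Lengths are in mm, angles in rad, forces in N, time in s.
With the tool pointing down it reaches from about 400 to 900 mm from the base axis. Payload 5.6 kg.
Tool frame: the origin (TCP) lies midway between the tips of the shut fingers; the grasp point (between the pads) lies 19 mm behind it; z points along the fingers, y is the line along which they close (so a half turn about z gives the same grasp; the last joint's range is limited). The gripper opens to 92 mm and grips with 3 to 60 N. Pads are 20 mm wide; open, the fingers measure 128 mm over their backs; the gripper's body (75 mm by 189 mm) begins 69 mm behind the grasp point.
Start: joints at [1.297, 0.468, -0.012, 1.603, 0.006, 1.071, -0.056], TCP at [148.649, -632.782, 214.592] pointing down, gripper open.
Joint ranges: [-2.53, 2.53], [-0.31, 2.02], [-1.57, 1.55], [0.28, 2.44], [-1.29, 4.43], [0.15, 1.84], [-2.92, 2.92]. Speed limits (rad/s): [2.57, 2.57, 3.14, 3.14, 3.14, 3.14, 3.14].

INTERFACE

Orientations are given as a rotation vector (axis times angle).
In Python, from cell import robot, grip, kin, viewer gives the robot as it stands. Calls block until the motion is done:
- robot.movep(position, orientation): joint-space move of the TCP to a pose.
- robot.servo_line(position, feed=150, rotation=None): straight line of the TCP; rotation=None keeps the orientation; feed is the mean speed in mm/s.
- robot.goto_joints(angles): joint-space move.
- grip(opening, newtons=None): opening from 0.0 (shut) to 1.0 (fully open); newtons is the grip in N (None keeps the last); returns when the fingers have stopped.
- robot.hold(seconds).
- kin.ik(position, orientation): joint angles nearest the present ones, or None.
- robot.observe(): the state.
- viewer.read_camera(name): name is "side" or "top"; returns the picture (420x560x3 uint8, red, green, blue); there is no depth.
- viewer.camera_info(name): a dict with "camera_matrix" (3x3 intrinsics, pixels), "k1" (the pictures are not rectified: a ray, as slopes to the right and down, at radius r is drawn at 1 + k1 r^2 times it, then the intrinsics apply), "R" (3x3) and "t" (3): a world point X has camera coordinates R X + t. Camera axes: x right, y down, z forward; pixel columns grow to the right and rows downward; lengths in mm; the calibration is good to about 2 mm. A picture is of the moment at which its call begins. camera_info takes no time and is no camera call.
A pose or a line that the arm cannot do raises robot.IKError and nothing moves.
- robot.job_done(): hands the job in; it is judged then, once.
Trained networks look in the newest picture that a camera, given by its name, has taken for a name from the list of things; names that differ only in an ending like _2 or _b are one class to them, and where a whole thing is asked for, a point or a joint stands for the part that bears it (a point fixed in the world has none). Each returns a list of dicts, best first, with "confidence" (0 to 1); they miss things now and then, are a little off and sometimes report something else, mostly with a low value. They report only what shows in the picture. A call takes as long as a camera call.
- viewer.silhouettes(name, camera): "mask" (420x560 bool, what is visible of it).
- viewer.pinpoint(name, camera): "at" ([x, y, z] in mm, in the coordinates of the camera as it stood for that picture, good to about 4 mm: a listed point, or the origin of a listed thing).
The state is a dict: "t": time; "joints": joint angles; "joint_velocities": joint speeds; "joint_torque": joint torques, N m; "tcp_pos": TCP position; "tcp_rot": TCP orientation; "contact_force": force on the tool from outside, world axes, zero at the start; "wrist_torque": the same for the moment, N m; "grip_width": opening from 0.0 (shut) to 1.0 (fully open); "grip_force": force on a finger pad.
Only numpy, scipy, OpenCV 4.12 (cv2) and the standard library are available. Lean on these libraries where they do the work, as an engineer would, in place of code of your own. Each camera call takes 0.05 s, during which the arm holds its last target. There are 200 camera calls.

TASK

The yellow stone still stands proud in the carriage of the little plunger press. Slide the carriage so that the yellow stone is centred under the ram, then push the red plunger knob down to its stop, hold it there for about a second so that the stone ends flush, and let the plunger spring back up. Press firmly but do not slam or lean on it, never bring the ram down on the two other stones or push the yellow one with the fingers, and leave everything else on the bench where it is.

Things in the scene. Friction and masses are not known exactly. Their poses are not given: they have to be found in the camera images.
- knob_axis (a point): Point on the plunger's rod, 182 mm above the table when up; moves with the plunger. z is up, along the rod. The red mushroom knob to press sits above it on the rod: 44 mm across, 18 mm thick, nearly flat on top. It is screwed on at a different height each time and holds there: its top is anywhere from 18 to 38 mm above this point (200 to 220 mm above the table when up).
- ram_foot (a point): Centre of the flat underside of the brass ram, 19 mm across, at the lower end of the plunger's rod, 119 mm straight below knob_axis; moves with the plunger. When up it is 63 mm above the table, 31 mm above the carriage's top face. The carriage slides along this point's y.
- plunger (a joint): Travel of the sprung plunger, m: 0 fully up, grows as the knob is pressed; hard stop at 0.032 (there the ram's face is about 1 mm below the carriage's top face). The spring alone pushes back with 3 N at the top and 8 N at the stop; a stone being pressed in adds about 5 N more from about 25 mm down. Springs back up by itself. A light press: not for loads over 50 N.
- press: The fixed press: grey base plate 150 (x) x 240 (y) x 12 mm with its origin at the centre of its underside on the table; two upright steel posts 18 mm thick at x = -56 and +56 mm carry a blue crossbar 150 (x) x 26 (y) mm, 100 to 122 mm above the table, with a dark sleeve 28 mm across up to 148 mm; the plunger's axis is at x = y = 0. Its y axis is the way the carriage slides.
- carriage_top (a point): Centre of the top face of the aluminium carriage (a bar 56 (x) x 270 (y) x 20 mm, top face 32 mm above the table) that slides along its y under the crossbar, 110 mm either way from its start, with about 3 N of friction, and stays where it is left. Three round nests 26 mm across are sunk in it at y = -45, 0 and +45 mm, a stone in each. z is up.
- tab_left (a point): The black upright tab at the carriage's +y end, 34 (x) x 10 (y) mm, standing 45 mm up from the carriage's top face; this point is its centre 12 mm below its top edge (77 mm above the table). For pushing the carriage.
- tab_right (a point): The same tab at the carriage's -y end.
- yellow_stone: The yellow round stone, 23 mm across and 12 high with a bevelled top, origin at the centre of its underside. It stands 6 mm proud of the carriage, in one of the three nests (any of them). Its nest's bottom is stiff: it yields at about 5 N and stays where it is pushed.
- grey_stone: A grey round stone, 23 mm across and 6 high, already flush in its nest; origin at the centre of its underside.
- brown_stone: A reddish-brown round stone, as the grey one.
- cup: Bystander: an empty white plastic cup, 80 mm across, 75 mm high; origin at its underside's centre.
- glue_bottle: Bystander: a yellow bottle, 60 mm across, 170 mm high; origin at its underside's centre.
- pink_block: Bystander: a pink slab 60 x 110 x 22 mm; origin at its underside's centre.
- shell: Bystander: a white cone-shaped shell, 48 mm across, 55 mm high; origin at its underside's centre.
- spatula: Bystander: a hand spatula about 200 mm long lying flat; origin near its middle, handle to -x.
- pebble_a: Bystander: a grey pebble, 26 mm across, 18 mm high; origin at its underside's centre.
- pebble_b: Bystander: a pale pebble, 22 mm across, 15 mm high; origin at its underside's centre.
- pebble_c: Bystander: a reddish pebble, 24 mm across, 17 mm high; origin at its underside's centre.

How it is judged (in metres and radians):
On the way:
1. the plunger is held at its stop (within 2 mm) for half a second, with the yellow stone centred under the ram (within 5 mm) and pressed flush (value of joint plunger above 0.03 m and horizontal distance between yellow_stone and ram_foot below 0.005 m and z of yellow_stone in the frame of carriage_top between -0.0145 and -0.0105 m), for 0.5 s.
At the end, for the whole second after the job is handed in: The yellow stone is level (0.15 rad), at rest and flush in its nest (its top within 1.5 mm above to 2.5 mm below the carriage's top face); the plunger is back up within 3 mm; the grey and brown stones lie flush in their nests as they were (within 2.5 mm) (z of yellow_stone in the frame of carriage_top between -0.0145 and -0.0105 m and angle between yellow_stone's own z axis and vertical below 0.15 rad and linear speed of yellow_stone below 0.02 m/s and value of joint plunger below 0.003 m and z of grey_stone in the frame of carriage_top between -0.0085 and -0.0035 m and z of brown_stone in the frame of carriage_top between -0.0085 and -0.0035 m); the robot touches nothing.
It fails at once if the plunger is pressed more than 15 mm down while the yellow stone is over 8 mm from under the ram (value of joint plunger above 0.015 m and not (horizontal distance between yellow_stone and ram_foot below 0.008 m)).
It fails at once if the plunger is slammed or leaned on: the robot bears on the press with more than 50 N (contact force between any of the fingers, the arm and press above 50 N).
It fails at once if the robot pushes the yellow stone directly with more than 4 N (contact force between the fingers and yellow_stone above 4 N).
It fails at once if a bystander is moved more than 30 mm (distance of any of cup, glue_bottle, pink_block, shell, spatula, pebble_a, pebble_b, pebble_c from where it was at the start of the episode above 0.03 m).
It also fails if it takes over 56 s, if anything falls off the work surface, if the arm or the gripper's body presses on something with over 40 N, if the wrist force passes 120 N, or if a joint passes its speed limit or range.

## Working session

There is one attempt and no reset: what is moved stays moved. The work goes in short steps, each a Python script; the robot and the scene stay as the last script left them, time stands still between calls to the robot, and variables do not carry over. Pictures are saved under pics/ and viewed, at most 10 in all, crops included, and the job is handed in when it is done.

```bash
ls; mkdir -p pics; cat > h.py <<'E'
import numpy as np, cv2
from cell import robot, grip, kin, viewer
def snap(cam,fn=None):
    im=viewer.read_camera(cam)
    if fn: cv2.imwrite('pics/'+fn,im[:,:,::-1])
    return im
def world(p,cam):
    c=viewer.camera_info(cam); return np.array(c['R']).T@(np.array(p)-np.array(c['t']))
def proj(X,cam):
    c=viewer.camera_info(cam); K=np.array(c['camera_matrix'])
    p=np.array(c['R'])@np.array(X,float)+np.array(c['t']); s=p[:2]/p[2]; s=s*(1+c['k1']*(s@s))
    return K[:2,:2]@s+K[:2,2]
def onplane(uv,z,cam):
    c=viewer.camera_info(cam); K=np.array(c['camera_matrix']); R=np.array(c['R']); t=np.array(c['t'])
    d=np.linalg.solve(K[:2,:2],np.array(uv,float)-K[:2,2]); s=d.copy()
    for _ in range(20): s=d/(1+c['k1']*(s@s))
    r=R.T@np.array([*s,1]); o=-R.T@t
    return o+r*(z-o[2])/r[2]
E
python3 - <<'E'
from h import *
np.set_printoptions(precision=1,suppress=True)
for cam in ('side','top'):
    snap(cam,cam+'0.png')
    for n in ('knob_axis','ram_foot','press','carriage_top','tab_left','tab_right','yellow_stone','grey_stone','brown_stone','cup','glue_bottle','pink_block','shell','spatula','pebble_a'):
        for d in viewer.pinpoint(n,cam)[:3]:
            print(cam,n,round(d['confidence'],2),world(d['at'],cam))
print(robot.observe())
E
```

```text
pics
side knob_axis 0.7 [558.6  21.5 183.7]
side ram_foot 0.84 [560.7  21.3  63.2]
side press 0.68 [557.5  19.1  -0.4]
side carriage_top 0.73 [560.7  38.3  32.3]
side tab_left 0.89 [577.6 159.1  78.8]
side tab_right 0.64 [547.  -95.   77.7]
side grey_stone 0.55 [550.1 -10.4  26. ]
side brown_stone 0.55 [561.9  33.1  26.2]
side cup 0.68 [753.3 148.5  -1.3]
side cup 0.42 [757.8 -74.1  -2.9]
side glue_bottle 0.87 [631.1 425.4  -2. ]
side pink_block 0.6 [557.8  19.   63.8]
side pink_block 0.58 [291.4 392.6   0.6]
side pink_block 0.51 [557.9  21.5 185.4]
side shell 0.82 [761.3 -74.7  -3.8]
side shell 0.23 [452.8  -7.2  -2. ]
side spatula 0.79 [ 640.3 -394.4    2.5]
side spatula 0.56 [556.3  18.6  65.8]
side pebble_a 0.55 [452.9  -3.    1.5]
side pebble_a 0.4 [458.   93.1  -2.7]
side pebble_a 0.36 [457.6  35.9   1.7]
top knob_axis 0.77 [555.3  21.9 184. ]
top ram_foot 0.28 [564.4  79.6  23.9]
top press 0.92 [554.8  19.6   1.9]
top press 0.16 [555.5  21.3 183.1]
top carriage_top 0.88 [559.1  39.6  26.7]
top tab_left 0.71 [574.6 163.9  77. ]
top tab_right 0.79 [537.9 -92.   75.8]
top yellow_
[... 332 characters left out ...]
.1  -1.3]
top pink_block 0.87 [289.1 391.6  -3.2]
top pink_block 0.25 [565.2  79.3  27. ]
top shell 0.74 [555.8  20.3  -0.2]
top shell 0.73 [759.2 -72.5   1.8]
top spatula 0.71 [ 636.8 -389.8    0.2]
top pebble_a 0.6 [455.9  36.8  -0.5]
top pebble_a 0.59 [451.3  -4.5  -5.1]
{'t': 1.6, 'joints': array([ 1.3,  0.5, -0. ,  1.6,  0. ,  1.1, -0.1]), 'joint_velocities': array([-0., -0.,  0.,  0.,  0., -0., -0.]), 'joint_torque': array([  0. , -52. ,  -0. , -24.4,  -0.1,   0. ,   0. ]), 'tcp_pos': array([ 148.7, -632.8,  214.6]), 'tcp_rot': array([ 3.1,  0.4, -0. ]), 'contact_force': array([-0. , -0.6,  0.1]), 'wrist_torque': array([0., 0., 0.]), 'grip_force': 0.0, 'grip_width': 0.9983310469911165}
```

View images.

View pics/side0.png

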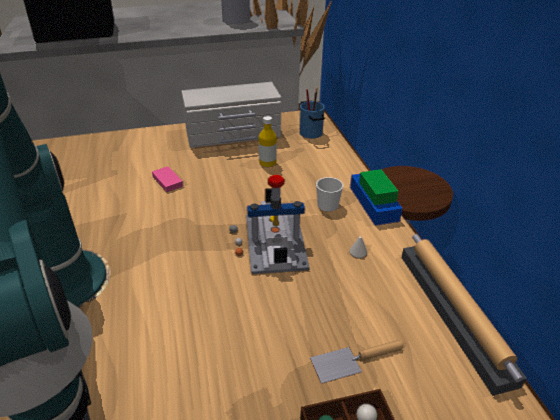

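View pics/top0.png

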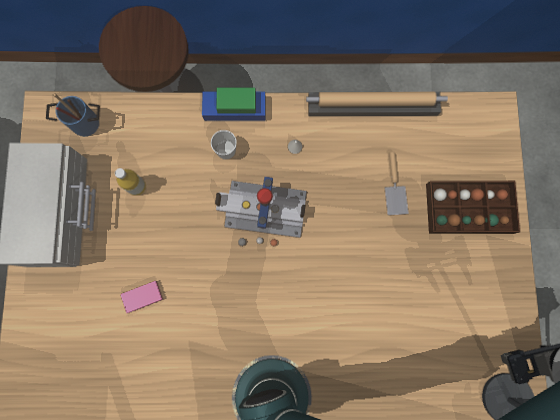

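```bash
python3 - <<'E'
from h import *
np.set_printoptions(precision=1,suppress=True)
a=cv2.imread('pics/side0.png')[165:280,225:350]; b=cv2.imread('pics/top0.png')[165:255,205:320]
a=cv2.resize(a,(400,368),interpolation=cv2.INTER_CUBIC); b=cv2.resize(b,(390,305),interpolation=cv2.INTER_CUBIC)
c=np.zeros((368,795,3),np.uint8); c[:,:400]=a; c[:305,405:]=b; cv2.imwrite('pics/crop0.png',c)
def blob(im,lo,hi,box):
    x0,y0,x1,y1=box; h=cv2.cvtColor(im[y0:y1,x0:x1],cv2.COLOR_BGR2HSV)
    m=cv2.inRange(h,lo,hi); v,u=np.nonzero(m); return len(u),u.mean()+x0,v.mean()+y0,u.min()+x0,u.max()+x0,v.min()+y0,v.max()+y0
t=cv2.imread('pics/top0.png'); s=cv2.imread('pics/side0.png')
r=blob(t,(22,150,100),(35,255,255),(225,190,290,225)); print('yel top',r,onplane(r[1:3],38,'top'))
h=cv2.cvtColor(t,cv2.COLOR_BGR2HSV)
for nm,im,cam,box in (('top',t,'top',(255,185,275,210)),('side',s,'side',(262,170,290,195))):
    r=blob(im,(0,180,60),(8,255,255),box); print('knob',nm,r,onplane(r[1:3],210,cam))
print('px/mm top',proj([560,20,38],'top'),proj([560,120,38],'top'))
for z in (182,200,210,220): print(z,proj([557,21,z],'side'),proj([557,21,z],'top'))
E
```

```text
yel top (4, np.float64(244.25), np.float64(203.0), np.int64(243), np.int64(247), np.int64(202), np.int64(205)) [567.2  84.5  38. ]<stdin>:8: RuntimeWarning: Mean of empty slice.
  ret = ret.dtype.type(ret / rcount)
Traceback (most recent call last):
ValueError: zero-size array to reduction operation minimum which has no identity
```

View pics/crop0.png

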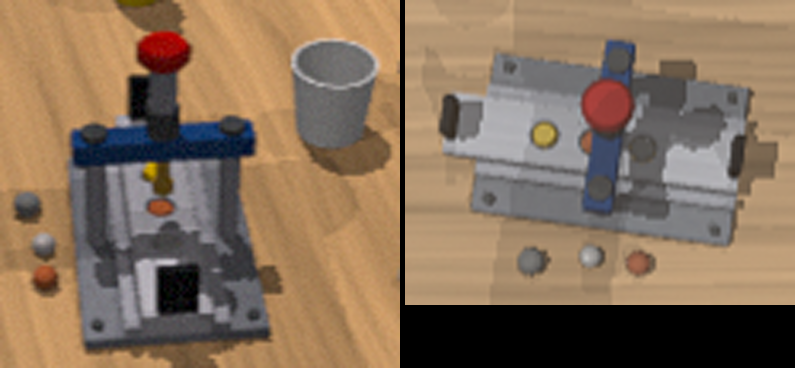

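```bash
python3 - <<'E'
from h import *
np.set_printoptions(precision=1,suppress=True)
for cam in('top','side'):
    c=viewer.camera_info(cam);print(cam,'campos',-np.array(c['R']).T@c['t'])
    ref={'knob_axis':(557,21,182),'ram_foot':(557,21,63),'press':(557,21,0),'carriage_top':(560,40,32),'tab_left':(576,161,77),'tab_right':(542,-93,77),'yellow_stone':(567,84,26)}
    acc={k:[] for k in ref}
    for i in range(5):
        snap(cam)
        for n,rf in ref.items():
            for d in viewer.pinpoint(n,cam):
                w=world(d['at'],cam)
                if np.linalg.norm(w-rf)<15: acc[n].append(w); break
    for n in ref:
        if acc[n]: print(n,len(acc[n]),np.mean(acc[n],0),np.std(acc[n],0))
def blob(im,lo,hi,box):
    x0,y0,x1,y1=box; m=cv2.inRange(cv2.cvtColor(im[y0:y1,x0:x1],cv2.COLOR_BGR2HSV),lo,hi)
    v,u=np.nonzero(m); return len(u),u.mean()+x0,v.mean()+y0,u.min()+x0,u.max()+x0,v.min()+y0,v.max()+y0
t=cv2.imread('pics/top0.png'); s=cv2.imread('pics/side0.png')
r=blob(t,(20,110,70),(35,255,255),(236,196,256,214)); print('yel',np.array(r),onplane(r[1:3],37,'top'))
r=blob(t,(0,120,50),(255,255,255),(255,185,275,206)); print('allsat',np.array(r))
for nm,im,cam,box in (('top',t,'top',(255,185,276,206)),('side',s,'side',(262,170,290,195))):
    hs=cv2.cvtColor(im[box[1]:box[3],box[0]:box[2]],cv2.COLOR_BGR2HSV).astype(int)
    m=((hs[...,0]<10)|(hs[...,0]>168))&(hs[...,1]>130)&(hs[...,2]>50)
    v,u=np.nonzero(m); u=u+box[0]; v=v+box[1]
    print('knob',nm,len(u),u.mean(),v.mean(),u.min(),u.max(),v.min(),v.max())
    for z in (200,210,220): print(z,onplane([u.mean(),v.mean()],z-(8 if cam=='side' else 0),cam))
for z in (182,200,210,220): print(z,proj([557,21,z],'side'),proj([557,21,z],'top'))
E
```

```text
top campos [ 288.1   -0.3 1464.9]
knob_axis 5 [555.   21.5 182.2] [1.1 1.3 0.9]
press 5 [554.6  20.8  -2.2] [1.2 0.8 1.2]
carriage_top 5 [560.4  38.1  28.2] [1.8 1.8 1. ]
tab_left 5 [574.2 164.9  77.6] [1.3 2.  2.1]
tab_right 5 [541.4 -91.6  77.6] [1.2 1.7 1.1]
yellow_stone 5 [565.8  78.2  26.6] [1.1 1.5 1.8]
side campos [ 312.7 -954.5  869.2]
knob_axis 5 [556.5  20.1 185.4] [1.4 1.1 0.9]
ram_foot 5 [558.2  18.9  63.4] [1.1 1.  2. ]
press 5 [558.3  19.    0.4] [2.4 0.3 1.2]
carriage_top 4 [561.   36.2  32.2] [0.4 0.8 1.2]
tab_left 4 [579.2 157.5  77.1] [1.7 1.1 0.8]
tab_right 4 [547.2 -95.8  76.1] [0.8 1.1 0.8]
yel [ 40.  245.8 204.2 243.  249.  201.  207. ] [563.5  79.7  37. ]
allsat [185.  264.2 195.9 257.  271.  188.  205. ]
knob top 173 264.2369942196532 195.50867052023122 257 271 189 205
200 [556.3  20.4 200. ]
210 [554.2  20.2 210. ]
220 [552.1  20.1 220. ]
knob side 179 275.64245810055866 180.59217877094972 268 284 174 187
200 [561.8  30.6 192. ]
210 [558.1  16.1 202. ]
220 [554.4   1.6 212. ]
182 [274.7 186.2] [264.1 196.6]
200 [274.7 180.3] [264.  195.3]
210 [274.8 176.9] [264.  194.5]
220 [274.8 173.5] [263.9 193.7]
```

```bash
cat >> h.py <<'E'
from scipy.spatial.transform import Rotation as Ro
np.set_printoptions(precision=1,suppress=True)
yaw=0.128; d=np.array([np.sin(yaw),np.cos(yaw),0]); px=np.array([np.cos(yaw),-np.sin(yaw),0])
RAM=np.array([556.3,20.3,0])
def rot(s):
    y=s*px; z=np.array([0,0,-1.]); return Ro.from_matrix(np.c_[np.cross(y,z),y,z]).as_rotvec()
E
python3 - <<'E'
from h import *
o=robot.observe(); print(o['t'],o['joints'])
p=RAM+d*190+[0,0,300]
for s in(1,-1):
    q=kin.ik(p,rot(s)); print(s,q)
    if q is not None: q2=kin.ik(RAM+[0,0,250],rot(s)); print(q2)
E
```

```text
5.6 [ 1.3  0.5 -0.   1.6  0.   1.1 -0.1]
1 [ 0.3  0.6 -1.   1.5  0.5  1.3 -0.9]
[ 0.5  0.4 -0.8  1.8  0.3  1.1 -0.5]
-1 [ 0.4  0.7 -1.3  1.5  0.7  1.4  2.1]
[ 0.8  0.7 -1.3  1.7  0.7  1.3  2.4]
```

```bash
python3 - <<'E'
from h import *
grip(0.0,20)
o=robot.observe(); robot.servo_line(np.array(o['tcp_pos'])+[0,0,150],feed=250)
robot.movep(RAM+d*190+[0,0,300],rot(1))
robot.servo_line(RAM+d*182+[0,0,66],feed=200)
o=robot.observe(); print(o['t'],o['tcp_pos'],o['contact_force'],o['grip_width'])
f0=np.array(o['contact_force'])
s=172; 
while s>140:
    robot.servo_line(RAM+d*s+[0,0,66],feed=60); f=np.array(robot.observe()['contact_force'])-f0
    if f@d>1.5: break
    s-=3
print('contact',s,f,f@d,robot.observe()['t'])
snap('top','top1.png')
E
```

```text
12.325 [580.3 201.4  67.2] [ 0.8  0.2 -0.1] 0.00324579713458221
contact 154 [-1.8  2.5  0.4] 2.2069976181584985 14.1417
```

```bash
python3 - <<'E'
from h import *
robot.servo_line(RAM+d*101+[0,0,66],feed=60)
o=robot.observe(); print(o['t'],o['tcp_pos'],(np.array(o['tcp_pos'])-RAM)@d,(np.array(o['tcp_pos'])-RAM)@px,o['contact_force'])
for cam in('top','side'):
    im=snap(cam,cam+'2.png')
    for n in ('carriage_top','tab_left','tab_right','yellow_stone','brown_stone','grey_stone'):
        for k in viewer.pinpoint(n,cam)[:2]:
            w=world(k['at'],cam); print(cam,n,round(k['confidence'],2),w,'along',(w-RAM)@d,'x',(w-RAM)@px)
a=cv2.imread('pics/side2.png')[165:280,225:350]; b=cv2.imread('pics/top2.png')[165:255,205:320]
a=cv2.resize(a,(400,368),interpolation=cv2.INTER_CUBIC); b=cv2.resize(b,(390,305),interpolation=cv2.INTER_CUBIC)
c=np.zeros((368,795,3),np.uint8); c[:,:400]=a; c[:305,405:]=b; cv2.imwrite('pics/crop2.png',c)
E
```

```text
15.225 [569.6 119.2  65.9] 99.82562498520892 0.5954959974146029 [-0.2  0.4 -0.2]
top tab_right 0.62 [ 533.1 -151.6   78.1] along -173.42991244252303 x -1.0566387869814997
top tab_right 0.29 [631.6 426.2  -4. ] along 412.2027915432151 x 22.83958320167401
top brown_stone 0.67 [289.4 392.2  -1.5] along 334.7397413690293 x -312.21236275886025
top brown_stone 0.52 [456.9  34.4  -1.1] along 1.2970541087325373 x -100.3584179482937
side carriage_top 0.66 [551.9 -24.4  34.3] along -44.86452918376547 x 1.3877656091981634
side carriage_top 0.26 [452.6  -7.9   0.1] along -41.173252742962674 x -99.21235981334854
side tab_right 0.73 [ 540.5 -156.5   75.5] along -177.3531001837191 x 6.91831609438766
side yellow_stone 0.61 [557.8  16.2  24.1] along -3.856074668658149 x 1.9723914958679638
side brown_stone 0.61 [553.5 -25.4  25.1] along -45.64747779586428 x 3.0801896066391694
side grey_stone 0.36 [541.6 -69.5  29.5] along -90.89731423170323 x -3.1040480339771106
```

View pics/crop2.png

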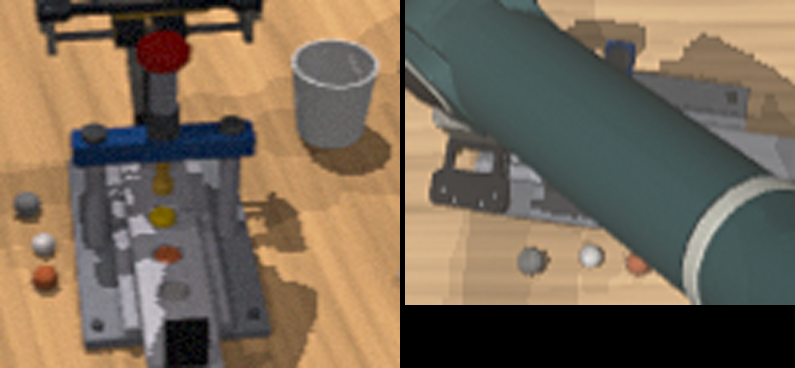

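```bash
python3 - <<'E'
from h import *
robot.servo_line(RAM+d*125+[0,0,66],feed=120)
robot.servo_line(RAM+d*125+[0,0,260],feed=250)
ref={'knob_axis':(0,0,182),'ram_foot':(0,0,63),'press':(0,0,0),'carriage_top':(0,-45,32),'tab_left':(0,85,77),'tab_right':(0,-175,77),'yellow_stone':(0,0,26),'brown_stone':(0,-45,26),'grey_stone':(0,-90,26)}
for cam,N in (('side',4),('top',1)):
    acc={k:[] for k in ref}
    for i in range(N):
        snap(cam,cam+'3.png')
        for n,rf in ref.items():
            for k in viewer.pinpoint(n,cam):
                w=world(k['at'],cam); w=np.array([(w-RAM)@px,(w-RAM)@d,w[2]])
                if np.linalg.norm(w-rf)<15: acc[n].append(w-rf); break
    for n in ref:
        if acc[n]: print(cam,n,len(acc[n]),np.mean(acc[n],0))
s=cv2.imread('pics/side3.png')
def blob(box,h0,h1,s0):
    x0,y0,x1,y1=box; hs=cv2.cvtColor(s[y0:y1,x0:x1],cv2.COLOR_BGR2HSV)
    v,u=np.nonzero(cv2.inRange(hs,(h0,s0,40),(h1,255,255))); return np.array([len(u),u.mean()+x0,v.mean()+y0])
for nm,b,z in (('yellow',blob((266,227,286,239),20,35,120),36),('brown',blob((266,239,290,250),3,18,110),32)):
    w=onplane(b[1:],z,'side'); print(nm,b,w,'along',(w-RAM)@d,'x',(w-RAM)@px)
print(robot.observe()['t'])
a=cv2.resize(s[165:265,235:325],(540,600),interpolation=cv2.INTER_CUBIC); cv2.imwrite('pics/crop3.png',a)
E
```

```text
side knob_axis 4 [-0.5  1.5  2.2]
side ram_foot 4 [ 1.3 -1.2 -0.5]
side press 3 [ 3.3 -1.8 -0.1]
side carriage_top 3 [2.2 0.1 0.5]
side tab_right 4 [ 5.1 -1.5 -1.1]
side yellow_stone 4 [ 0.9 -2.2  0.5]
side brown_stone 3 [2.1 1.7 3.2]
side grey_stone 4 [-2.9 -2.3 -2.5]
top knob_axis 1 [ 0.6 -2.5  0.5]
top press 1 [-2.6 -1.7 -0.6]
top carriage_top 1 [ 3.2  1.4 -4.2]
top tab_right 1 [0.3 4.  5.4]
top grey_stone 1 [-5.1  1.8 -4.1]
yellow [ 40.  275.2 232.5] [557.   13.7  36. ] along -6.4478227670226635 x 1.5859926060708218
brown [ 31. 277. 244.] [551.4 -28.5  32. ] along -49.00280543234892 x 1.4106400307943658
19.7
```

View pics/crop3.png

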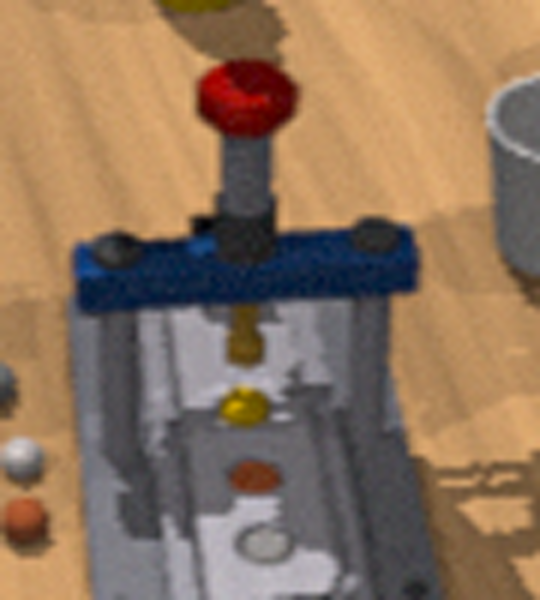

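```bash
python3 - <<'E'
from h import *
for nm,uv,z,off in (('ramfront',(245/6+234.6,366/6+164.6),63,9.5),('yellowfront',(245/6+234.6,427/6+164.6),32,11.5),('brown',(255/6+234.6,476.5/6+164.6),32,45),('grey',(266/6+234.6,544.5/6+164.6),32,90)):
    w=onplane(uv,z,'side'); print(nm,(w-RAM)@d+off,(w-RAM)@px)
# press base/crossbar check: crossbar top front edge centre (z=122,s=-13) & bottom front edge(z=100)
for nm,uv,z in(('bar front bottom',(248/6+234.6,305/6+164.6),100),('bar front top',(246/6+234.6,262/6+164.6),122)):
    w=onplane(uv,z,'side'); print(nm,(w-RAM)@d+13)
E
```

```text
ramfront -0.8028774157905918 1.6504101292395865
yellowfront -3.828475777243616 1.1988226886082172
brown -4.097505630751321 1.663915482873052
grey -3.157864360444222 1.1140076661575287
bar front bottom -1.0972657681328837
bar front top 0.7559501448486969
```

```bash
python3 - <<'E'
from h import *
robot.servo_line(RAM+d*60+[0,0,320],feed=300)
robot.servo_line(RAM-d*215+[0,0,320],feed=300)
robot.servo_line(RAM-d*208+[0,0,66],feed=250)
o=robot.observe(); f0=np.array(o['contact_force']); print(o['t'],o['tcp_pos'],f0)
s=-198.; hit=None
while s<-180:
    robot.servo_line(RAM+d*s+[0,0,66],feed=30); o=robot.observe()
    f=(np.array(o['contact_force'])-f0)@d; a=(np.array(o['tcp_pos'])-RAM)@d
    print(s,a,f)
    if hit is None and f<-1.: hit=a
    if hit is not None and a-hit>1.7: break
    s+=1 if s>=-194 else 2
print(robot.observe()['t'])
E
```

```text
22.375 [ 530.9 -185.9   67.3] [-0.   0.5  0.6]
-198.0 -197.84724781442063 -0.8341936598023774
-196.0 -195.93009785144537 -0.7344521998811402
-194.0 -193.82730892330997 -0.35554993236613835
-193.0 -192.92777945483306 -1.7017851530871706
-192.0 -191.93063140559929 -0.5054873555667625
-191.0 -191.1438995198198 -1.3181353807978968
24.1083
```

```bash
python3 - <<'E'
from h import *
robot.servo_line(RAM-d*205+[0,0,66],feed=120)
robot.servo_line(RAM-d*205+[0,0,300],feed=300)
robot.servo_line(RAM+[0,0,250],feed=250)
robot.hold(0.2)
ref={'ram_foot':(0,0,63),'carriage_top':(0,-45,32),'tab_right':(0,-175,77),'yellow_stone':(0,0,26),'brown_stone':(0,-45,26),'grey_stone':(0,-90,26)}
acc={k:[] for k in ref}
for i in range(3):
    snap('side','side4.png')
    for n,rf in ref.items():
        for k in viewer.pinpoint(n,'side'):
            w=world(k['at'],'side'); w=np.array([(w-RAM)@px,(w-RAM)@d,w[2]])
            if np.linalg.norm(w-rf)<15: acc[n].append(w-rf); break
for n in ref:
    if acc[n]: print(n,len(acc[n]),np.mean(acc[n],0))
s=cv2.imread('pics/side4.png')
def blob(box,h0,h1,s0):
    x0,y0,x1,y1=box; hs=cv2.cvtColor(s[y0:y1,x0:x1],cv2.COLOR_BGR2HSV)
    v,u=np.nonzero(cv2.inRange(hs,(h0,s0,40),(h1,255,255))); return np.array([len(u),u.mean()+x0,v.mean()+y0])
for nm,b,z in (('yellow',blob((266,227,286,239),20,35,120),36),('brown',blob((266,237,290,250),3,18,110),32)):
    w=onplane(b[1:],z,'side'); print(nm,b,'along',(w-RAM)@d)
o=robot.observe(); print(o['t'],o['tcp_pos'],o['contact_force'])
cv2.imwrite('pics/crop4.png',cv2.resize(s[165:265,235:325],(540,600),interpolation=cv2.INTER_CUBIC))
E
```

```text
ram_foot 2 [ 3.  -1.8 -0.8]
carriage_top 3 [1.  1.7 0.2]
tab_right 3 [ 4.3 -2.2 -0.6]
yellow_stone 3 [ 1.6 -2.4 -1.4]
brown_stone 3 [ 1.1 -0.2 -0.1]
grey_stone 3 [-2.  -0.2 -1.7]
yellow [ 41.  275.4 232.3] along -5.85010649154109
brown [ 31.  276.9 243.9] along -48.72923733088131
27.55 [556.3  20.3 250. ] [ 0.1 -0.4  0.3]
```

View pics/crop4.png

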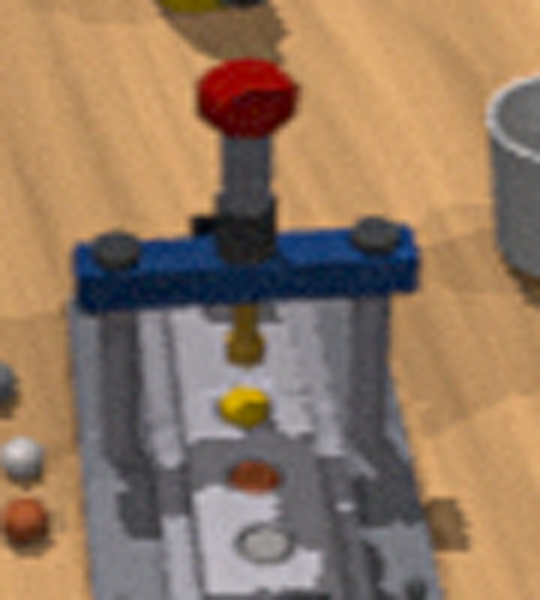

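```bash
python3 - <<'E'
from h import *
def st():
    o=robot.observe(); return o['t'],o['tcp_pos'][2],o['contact_force'][2]-f0
f0=robot.observe()['contact_force'][2]
robot.servo_line(RAM+[0,0,224],feed=60); robot.hold(.1); f0=robot.observe()['contact_force'][2]
z=224.
while z>197:
    z-=1.5; robot.servo_line(RAM+[0,0,z],feed=25); t,a,f=st()
    if f>2: break
print('contact',z,a,f,t); top=a
while z>top-24: z-=4; robot.servo_line(RAM+[0,0,z],feed=25); print(z,*np.round(st(),2))
while z>top-36:
    z-=1; robot.servo_line(RAM+[0,0,z],feed=15); t,a,f=st(); print(z,round(t,2),round(a,2),round(f,1))
    if f>20: break
robot.hold(.1); print(np.round(st(),2))
E
```

```text
contact 209.0 209.3625166957101 3.6517081748642237 30.7333
205.0 31.04 205.06 4.27
201.0 31.35 201.1 4.53
197.0 31.66 197.21 4.84
193.0 31.97 193.32 6.33
189.0 32.28 189.42 6.97
185.0 32.58 185.49 6.83
184.0 32.83 184.6 7.4
183.0 33.08 183.89 9.3
182.0 33.33 183.05 10.5
181.0 33.58 182.11 10.8
180.0 33.83 181.15 12.1
179.0 34.08 180.18 11.6
178.0 34.33 179.22 11.5
177.0 34.58 178.23 11.7
176.0 34.83 177.44 12.9
175.0 35.08 177.35 19.9
174.0 35.33 177.26 26.1
[ 35.4 177.3  26.6]
```

```bash
python3 - <<'E'
from h import *
robot.hold(1.0); o=robot.observe(); print(o['t'],o['tcp_pos'],o['contact_force'])
snap('side','side5.png')
robot.servo_line(RAM+[0,0,212],feed=60); robot.servo_line(RAM+[0,0,270],feed=150)
robot.hold(.3)
s=snap('side','side6.png')
for n in ('knob_axis','yellow_stone'):
    for k in viewer.pinpoint(n,'side')[:1]: print(n,world(k['at'],'side'))
o=robot.observe(); print(o['t'],o['tcp_pos'],o['contact_force'])
c=[cv2.resize(cv2.imread('pics/%s.png'%f)[165:265,235:325],(395,439),interpolation=cv2.INTER_CUBIC) for f in('side5','side6')]
cv2.imwrite('pics/crop6.png',np.hstack(c))
E
```

```text
36.4333 [556.8  20.5 177.2] [-6.7 -2.5 26.5]
knob_axis [558.4  23.5 186.2]
yellow_stone [559.1  13.7  18.2]
38.25 [556.2  20.3 269.7] [ 0.2 -0.3  0.5]
```

View pics/crop6.png

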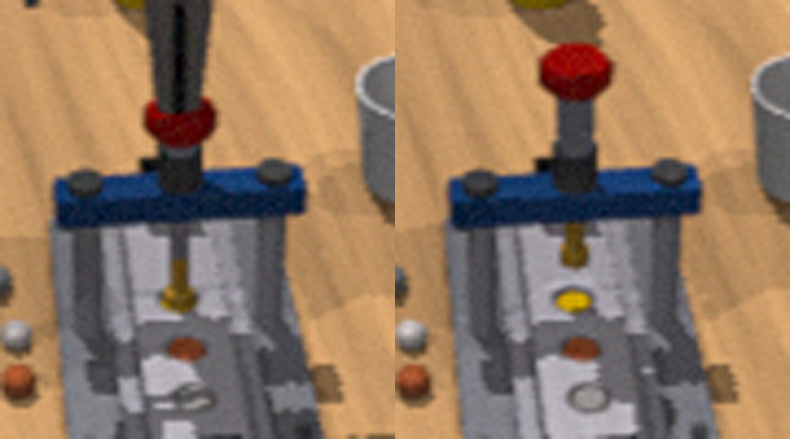

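```bash
python3 - <<'E'
from h import *
print(robot.job_done())
E
```

```text
the job is handed in; nothing more can be done
None
```

I slid the carriage until the yellow stone was centred under the ram as far as the side camera shows, pressed the plunger to its stop at about 27 N for just over 1 s, and let it spring back; the final picture shows the stone flush and the other two unchanged, and the job is handed in (no verdict came back).

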